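# Snap both tall tip boxes shut

### The arm

A 6-joint arm with a two-finger parallel gripper is mounted at the origin on the work surface. World frame = base frame: x ahead of the robot, y to its left, z up, the work surface at z = 0. Lengths are in m, angles in degrees, forces in N, time in s.
With the tool pointing down it reaches from about 0.4 to 0.825 m from the base axis. Payload 7 kg.
Tool frame: the origin (TCP) lies at the very end of the fingers, on their centre line; the grasp point (between the pads) lies 19 mm behind it; z points along the fingers, y is the line along which they close (so a half turn about z gives the same grasp; the last joint's range is limited). The gripper opens to 88 mm and grips with 3 to 60 N. Pads are 19 mm wide; open, the fingers measure 130 mm over their backs; the gripper's body (78 mm by 193 mm) begins 47 mm behind the grasp point.
Start: joints at [90.705, 20.546, 0.682, 0, -70.136, -16.507], TCP at [0.184, 0.649, 0.227] pointing down, gripper open.
Joint ranges: [-176.03, 176.03], [-82.01, 121.73], [-58.28, 71.71], [-173.87, 95.51], [-174.79, -0.11], [-173.66, 173.66]. Speed limits (degrees/s): [136.94, 136.94, 172.46, 180, 180, 180].

### API

Orientations are given as [roll, pitch, yaw] about the fixed x, y, z axes, in that order (R = Rz(yaw) Ry(pitch) Rx(roll)).
In Python, from plant import ctrl, cams, workorder gives the robot as it stands.
- The arm moves only by the tool play_rows, never from a script. Its argument "motion" is a list of rows, each an object of numbers: "x", "y", "z": the shift along the tool's x, y, z normalised to -1 to 1, where 1 is 0.025 m; "rx", "ry", "rz": the turn, a rotation vector about the tool's x, y, z normalised to -1 to 1, where 1 is 4 degrees. A call has 1 to 20 rows; each row shifts and turns the commanded pose from where the row before left it, along the tool's axes as they then stand; what a row does not reach is not made up. A row lasts 1/8 s, in which the tool goes at most 62.5 mm and 10.7 degrees, less where a joint would pass 70% of its speed; a pose out of reach is approached as far as the arm can. A call with a number of a shift or a turn outside -1 to 1 is refused whole. A call with a gripper value outside its range is refused whole. "fingers" is the opening, from -1 (shut) to 1 (fully open), set as the call begins (left out, the last holds). The fingers move at their own pace and stop on an object; the grip force is fixed at half the most. Time passes only in rows, so rows that do not move let the fingers close. It gives the time, the measured TCP pose, the force, the opening and the grip force at its end, in the units of the state.
- ctrl.get_obs(): the state, without advancing time (a new reading comes with each control period).
- cams.snapshot(name): name is "scene" or "top" or "wrist"; returns the picture (384x512x3 uint8, blue, green, red); there is no depth.
- cams.get_calibration(name): a dict with "vertical_fov" (degrees; the focal length in pixels is half the picture's height over the tangent of half this angle, whatever the lens; pixels are square), "cx", "cy" (the principal point, pixels), "position" and "rotation" of the camera in the world. Camera axes: x right, y up, looking along -z (the intrinsics and any distortion apply to the point x, -y, -z); pixel columns grow to the right and rows downward; lengths in m; the calibration is good to about 2 mm. The wrist camera is an equidistant fisheye: a pixel r from the principal point sees the ray r / f radians off the axis. A picture is of the moment at which its call begins: read the wrist's pose just before it. get_calibration takes no time and is no camera call; for the wrist camera it gives the pose at the moment of the call.
- workorder.close_job(): hands the job in; it is judged then, once.
The state is a dict: "clock": time; "joint_pos": joint angles; "qvel": joint speeds; "tau": joint torques, N m; "tool_pos": TCP position; "orientation": TCP orientation; "force": force on the tool from outside, world axes, zero at the start; "moment": the same for the moment, N m; "opening": finger opening in m; "gripper_force": force on a finger pad.
Only numpy, scipy, OpenCV 4.12 (cv2) and the standard library are available. Lean on these libraries where they do the work, as an engineer would, in place of code of your own. Each camera call takes 0.05 s, during which the arm holds its last target. There are 200 camera calls.

### The job

Three boxes of pipette tips stand ajar on the lab bench, two tall and one low. Press the lid of each tall box down near its front edge until the catch snaps and the lid stays shut by itself. Leave the low box open as it is.

Things in the scene. Friction and masses are not known exactly. Their poses are not given: they have to be found in the camera images.
- tall_a_press (a point): Press point of a tall tip box (pale plastic, 86 mm deep, 124 wide, 100 high shut, fixed to the bench): on the lid's flat top, mid width, 20 mm behind the front edge (side with the snap tongue). x runs to the hinge, 66 mm away, y along the width, z off the lid. About 119 mm above the bench when ajar (lid raised 0.3 rad), 100 mm when shut.
- tall_b_press (a point): The same on the other tall box. Pressed straight down here with closed fingertips (10 mm off is no matter), either lid resists with up to about 9 N, the peak some 11 mm short of shut; about 4 mm short of shut the catch gives way and pulls the lid home against a hard stop. Let go earlier, it springs back.
- low_press (a point): The same point on the low tip box, like the others but only 55 mm high when shut: about 74 mm above the bench as it stands ajar. To be left so.
Not all that is in view belongs to the job. Leave any yellow look-alike of the part that bears tall_a_press alone.

How it is judged (in metres and radians):
At the end, for the whole second after the job is handed in: The lids of both tall boxes are snapped shut (press points no higher than 103 mm, within 3 mm of shut) and stay so by themselves; the low box's lid is still ajar (its press point higher than 65 mm) (height (world z) of each of tall_a_press, tall_b_press below 0.103 m and height (world z) of low_press above 0.065 m); the robot touches nothing.
It fails at once if the low box's lid is pressed down (its press point below 65 mm) (height (world z) of low_press below 0.065 m).
It also fails if it takes over 42 s, if anything falls off the work surface, if the arm or the gripper's body presses on something with over 40 N, if the wrist force passes 120 N, or if a joint passes its speed limit or range.

## Working session

There is one attempt and no reset: what is moved stays moved. The work goes in short steps, Python scripts to look and compute and a tool call to move; the robot and the scene stay as the last step left them, time stands still between calls to the robot, and variables do not carry over. Pictures are saved under pics/ and viewed, at most 10 in all, crops included, and the job is handed in when it is done.

Besides the shell and the picture viewer there is one more tool, called after "Emit:" as name(argument=value, ...), one argument or row to a line, values as JSON. play_rows: Moves the arm, as the interface text tells. Its arguments: {"type":"object","properties":{"motion":{"type":"array"},"fingers":{"type":"number"}},"required":["motion"]}

```bash
mkdir -p pics; python3 - <<'E'
from plant import ctrl,cams
import cv2,numpy as np
for n in("scene","top"):
    cv2.imwrite(f"pics/{n}0.png",cams.snapshot(n)); c=cams.get_calibration(n); print(n,c)
o=ctrl.get_obs();print(o["clock"],o["tool_pos"],o["orientation"],o["force"])
E
```

```text
scene {'vertical_fov': 54.37716735459161, 'cx': 258.944950557675, 'cy': 188.27356294612485, 'position': array([ 1.03177801, -0.04080011,  1.07123012]), 'rotation': array([30.04009941, -0.79924678, 81.37749366])}
top {'vertical_fov': 56.4658108488064, 'cx': 250.1638578470272, 'cy': 194.86283991186764, 'position': array([0.28407423, 0.07698944, 1.05270445]), 'rotation': array([ 1.14997438e+01, -3.46863114e-02, -9.02166212e+01])}
0.1 [0.18370692 0.64906115 0.22572969] [ 1.79915826e+02 -6.41961309e-03 -1.58066283e+01] [ 0.68503454  0.30223328 -0.38956858]
```

View pics/scene0.png

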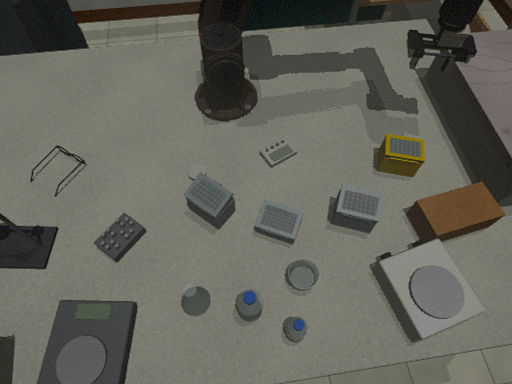

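View pics/top0.png

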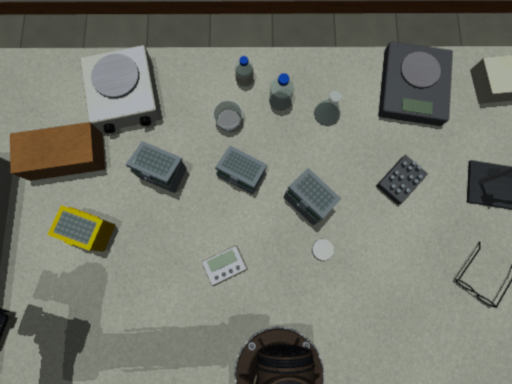

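The top view shows three pale boxes at (157,166), (241,168) and (312,196), plus a yellow look-alike at (80,228). In the scene view the same boxes are at (358,207), (278,221) and (210,200), and the yellow one is at (402,153). The middle box looks low and the outer two tall. I'll confirm this in enlarged crops.

```bash
python3 - <<'E'
import cv2,numpy as np
t=cv2.imread("pics/top0.png");s=cv2.imread("pics/scene0.png")
a=cv2.resize(t[135:235,115:350],None,fx=3.4,fy=3.4,interpolation=cv2.INTER_CUBIC)
b=cv2.resize(s[165:251,175:395],None,fx=3.4,fy=3.4,interpolation=cv2.INTER_CUBIC)
b=cv2.copyMakeBorder(b,0,0,0,a.shape[1]-b.shape[1],cv2.BORDER_CONSTANT)
m=cv2.vconcat([a,b])[:600]; m=np.clip(m.astype(float)*1.5,0,255).astype('uint8')
cv2.imwrite("pics/crop.png",m);print(m.shape)
E
```

```text
(600, 799, 3)
```

View pics/crop.png

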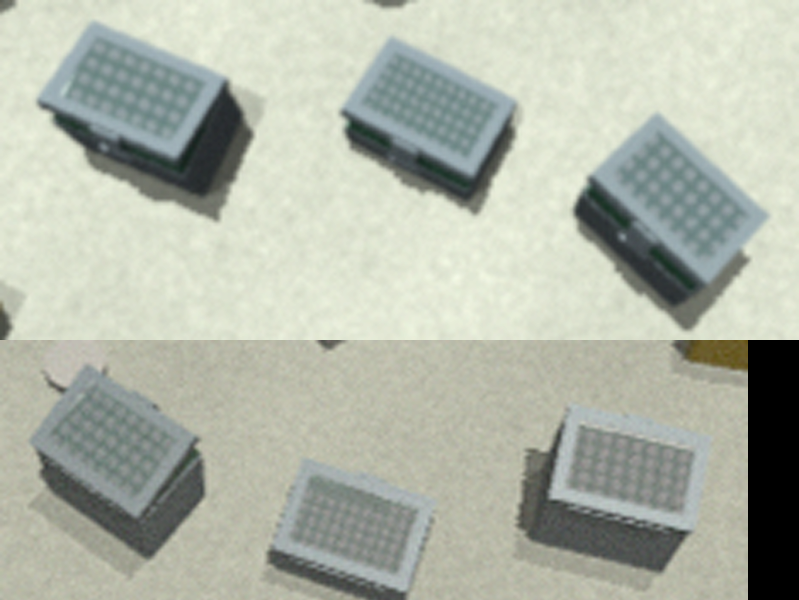

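The crops agree. The outer boxes are tall, with deep sides in both views, and the middle one is low. The tongues face the robot. I'll triangulate the lid corners, reading the pixels from the crop.

```bash
cat > h.py <<'E'
import numpy as np,cv2
from scipy.spatial.transform import Rotation as R
from plant import cams
def ray(n,uv):
    c=cams.get_calibration(n);f=192/np.tan(np.radians(c["vertical_fov"]/2))
    d=np.array([(uv[0]-c["cx"])/f,-(uv[1]-c["cy"])/f,-1])
    d=R.from_euler("xyz",c["rotation"],degrees=True).apply(d);return np.array(c["position"]),d/np.linalg.norm(d)
def tri(u,v):
    p,d=ray("top",u);q,e=ray("scene",v)
    s=np.linalg.lstsq(np.c_[d,-e],q-p,rcond=None)[0];a=p+s[0]*d;b=q+s[1]*e
    return (a+b)/2,np.linalg.norm(a-b)
def plane(n,u,z):
    p,d=ray(n,u);return p+d*(z-p[2])/d[2]
E
cat > m.py <<'E'
from h import *
T=lambda p:np.array(p)/3.4+(115,135)
S=lambda p:(np.array(p)-(0,340))/3.4+(175,165)
# order: front L, front R (as top image), back R, back L
B={"A":([(38,103),(178,158),(228,82),(95,22)],[(712,437),(570,405),(552,493),(690,528)]),
"low":([(342,110),(472,180),(516,104),(392,38)],[(436,497),(303,460),(271,548),(407,592)]),
"B":([(590,178),(708,288),(767,213),(657,114)],[(198,440),(88,366),(32,440),(140,515)])}
for k,(t,s) in B.items():
    P=[]
    for a,b in zip(t,s):
        p,g=tri(T(a),S(b));P.append(p);print(k,p.round(4),round(g,4))
    P=np.array(P);f=P[:2].mean(0);b=P[2:].mean(0);d=b-f
    print(" width",np.linalg.norm(P[1]-P[0]).round(4),"depth",np.linalg.norm(d).round(4),"press",(f+d*20/86).round(4),"dir",np.degrees(np.arctan2(d[1],d[0])).round(1))
    hf={"low":.080}.get(k,.1255);hb=hf-.0255
    F=[plane("top",T(a),h) for a,h in zip(t,[hf,hf,hb,hb])];F=np.array(F);f=F[:2].mean(0);b=F[2:].mean(0);d=b-f
    print(" top only: width",np.linalg.norm(F[1]-F[0]).round(4),"depth",np.linalg.norm(d).round(4),"press",(f+d*20/86).round(4),"dir",np.degrees(np.arctan2(d[1],d[0])).round(1))
E
python3 m.py
```

```text
A [0.5583 0.4149 0.117 ] 0.0053
A [0.5116 0.3    0.121 ] 0.0051
A [0.5816 0.2689 0.097 ] 0.008
A [0.6322 0.3775 0.1001] 0.0036
 width 0.1241 depth 0.0823 press [0.5517 0.3495 0.1142] dir -25.4
 top only: width 0.1214 depth 0.0842 press [0.5496 0.3451 0.1196] dir -24.1
low [0.5623 0.1752 0.0785] 0.0044
low [0.5044 0.0672 0.0689] 0.004
low [0.5758 0.0284 0.0474] 0.0031
low [0.6349 0.1366 0.0506] 0.0062
 width 0.1229 depth 0.0854 press [0.5501 0.1122 0.068 ] dir -28.3
 top only: width 0.123 depth 0.0854 press [0.5482 0.1101 0.0741] dir -28.5
B [ 0.4957 -0.0249  0.114 ] 0.0055
B [ 0.4076 -0.1134  0.1156] 0.0067
B [ 0.469  -0.1668  0.103 ] 0.0043
B [ 0.5522 -0.0819  0.0989] 0.0063
 width 0.1249 depth 0.0819 press [ 0.4654 -0.082   0.1116] dir -43.1
 top only: width 0.1239 depth 0.0873 press [ 0.4635 -0.0837  0.1196] dir -42.9
```

Widths, depths and heights fit: the tall lids measure about 124 x 85 mm at 0.12 m, and the low one sits at about 0.07 m. The press points are A (0.550, 0.347) and B (0.4645, -0.083). Next I'll move above A with the fingers closed. In tool axes that is x +0.434 and y +0.191.

Emit:
play_rows(
  fingers=-1,
  motion=[
    {"x": 0.965, "y": 0.424},
    {"x": 0.965, "y": 0.424},
    {"x": 0.965, "y": 0.424},
    {"x": 0.965, "y": 0.424},
    {"x": 0.965, "y": 0.424},
    {"x": 0.965, "y": 0.424},
    {"x": 0.965, "y": 0.424},
    {"x": 0.965, "y": 0.424},
    {"x": 0.965, "y": 0.424},
    {"x": 0.965, "y": 0.424},
    {"x": 0.965, "y": 0.424},
    {"x": 0.965, "y": 0.424},
    {"x": 0.965, "y": 0.424},
    {"x": 0.965, "y": 0.424},
    {"x": 0.965, "y": 0.424},
    {"x": 0.965, "y": 0.424},
    {"x": 0.965, "y": 0.424},
    {"x": 0.965, "y": 0.424},
    {"x": 0},
    {"x": 0},
  ],
)

```text
$.motion[0]: bad value
```

Emit:
play_rows(
  fingers=-1,
  motion=[
    {"x": 0.965, "y": 0.424, "z": 0, "rx": 0, "ry": 0, "rz": 0},
  ],
)

```text
clock: 0.22
tool_pos: [0.2036, 0.6327, 0.2256]
orientation: [179.9, -0.0, -15.7]
force: [0.3, -1.2, 0.5]
opening: 0.0823
gripper_force: 0.0
```

All six keys are needed, so I'll continue with full rows.

Emit:
play_rows(
  motion=[
    {"x": 0.965, "y": 0.424, "z": 0, "rx": 0, "ry": 0, "rz": 0},
    {"x": 0.965, "y": 0.424, "z": 0, "rx": 0, "ry": 0, "rz": 0},
    {"x": 0.965, "y": 0.424, "z": 0, "rx": 0, "ry": 0, "rz": 0},
    {"x": 0.965, "y": 0.424, "z": 0, "rx": 0, "ry": 0, "rz": 0},
    {"x": 0.965, "y": 0.424, "z": 0, "rx": 0, "ry": 0, "rz": 0},
    {"x": 0.965, "y": 0.424, "z": 0, "rx": 0, "ry": 0, "rz": 0},
    {"x": 0.965, "y": 0.424, "z": 0, "rx": 0, "ry": 0, "rz": 0},
    {"x": 0.965, "y": 0.424, "z": 0, "rx": 0, "ry": 0, "rz": 0},
    {"x": 0.965, "y": 0.424, "z": 0, "rx": 0, "ry": 0, "rz": 0},
    {"x": 0.965, "y": 0.424, "z": 0, "rx": 0, "ry": 0, "rz": 0},
    {"x": 0.965, "y": 0.424, "z": 0, "rx": 0, "ry": 0, "rz": 0},
    {"x": 0.965, "y": 0.424, "z": 0, "rx": 0, "ry": 0, "rz": 0},
    {"x": 0.965, "y": 0.424, "z": 0, "rx": 0, "ry": 0, "rz": 0},
    {"x": 0.965, "y": 0.424, "z": 0, "rx": 0, "ry": 0, "rz": 0},
    {"x": 0.965, "y": 0.424, "z": 0, "rx": 0, "ry": 0, "rz": 0},
    {"x": 0.965, "y": 0.424, "z": 0, "rx": 0, "ry": 0, "rz": 0},
    {"x": 0.965, "y": 0.424, "z": 0, "rx": 0, "ry": 0, "rz": 0},
    {"x": 0, "y": 0, "z": 0, "rx": 0, "ry": 0, "rz": 0},
    {"x": 0, "y": 0, "z": 0, "rx": 0, "ry": 0, "rz": 0},
  ],
)

```text
clock: 2.6
tool_pos: [0.5498, 0.347, 0.2265]
orientation: [180.0, 0.0, -15.8]
force: [-0.1, 0.0, -0.1]
opening: 0.0005
gripper_force: 0.0
```

Emit:
play_rows(
  motion=[
    {"x": 0, "y": 0, "z": 1, "rx": 0, "ry": 0, "rz": 0},
    {"x": 0, "y": 0, "z": 1, "rx": 0, "ry": 0, "rz": 0},
    {"x": 0, "y": 0, "z": 1, "rx": 0, "ry": 0, "rz": 0},
    {"x": 0, "y": 0, "z": 1, "rx": 0, "ry": 0, "rz": 0},
    {"x": 0, "y": 0, "z": 0.26, "rx": 0, "ry": 0, "rz": 0},
    {"x": 0, "y": 0, "z": 0.12, "rx": 0, "ry": 0, "rz": 0},
    {"x": 0, "y": 0, "z": 0.12, "rx": 0, "ry": 0, "rz": 0},
    {"x": 0, "y": 0, "z": 0.12, "rx": 0, "ry": 0, "rz": 0},
    {"x": 0, "y": 0, "z": 0, "rx": 0, "ry": 0, "rz": 0},
  ],
)

```text
clock: 3.72
tool_pos: [0.5496, 0.3485, 0.113]
orientation: [-179.9, -0.0, -15.8]
force: [-4.5, 0.6, 6.8]
opening: 0.0003
gripper_force: 3.4
```

Emit:
play_rows(
  motion=[
    {"x": 0, "y": 0, "z": 0.12, "rx": 0, "ry": 0, "rz": 0},
    {"x": 0, "y": 0, "z": 0.12, "rx": 0, "ry": 0, "rz": 0},
    {"x": 0, "y": 0, "z": 0.12, "rx": 0, "ry": 0, "rz": 0},
    {"x": 0, "y": 0, "z": 0, "rx": 0, "ry": 0, "rz": 0},
  ],
)

```text
clock: 4.22
tool_pos: [0.5498, 0.3477, 0.1023]
orientation: [-180.0, -0.0, -15.8]
force: [0.3, -1.0, -0.3]
opening: 0.0003
gripper_force: 0.0
```

The force peaked at about 7 N and has now dropped to zero, so the catch seems to have snapped. I'll press lightly to feel the hard stop, then lift.

Emit:
play_rows(
  motion=[
    {"x": 0, "y": 0, "z": 0.12, "rx": 0, "ry": 0, "rz": 0},
    {"x": 0, "y": 0, "z": 0, "rx": 0, "ry": 0, "rz": 0},
  ],
)

```text
clock: 4.47
tool_pos: [0.5501, 0.3478, 0.1003]
orientation: [-180.0, -0.1, -15.8]
force: [-3.3, -0.5, 8.5]
opening: 0.0005
gripper_force: 4.1
```

Emit:
play_rows(
  motion=[
    {"x": 0, "y": 0, "z": -1, "rx": 0, "ry": 0, "rz": 0},
    {"x": 0, "y": 0, "z": -1, "rx": 0, "ry": 0, "rz": 0},
    {"x": 0, "y": 0, "z": -1, "rx": 0, "ry": 0, "rz": 0},
    {"x": 0, "y": 0, "z": -1, "rx": 0, "ry": 0, "rz": 0},
    {"x": 0, "y": 0, "z": 0, "rx": 0, "ry": 0, "rz": 0},
  ],
)

```text
clock: 5.1
tool_pos: [0.5507, 0.3484, 0.2014]
orientation: [-179.8, -0.1, -15.8]
force: [-0.3, -0.2, -1.0]
opening: 0.0003
gripper_force: 0.0
```

The hard stop is at 0.100 m, so A is shut. Next is B: tool x +0.0346, y +0.4386.

Emit:
play_rows(
  motion=[
    {"x": 0.077, "y": 0.975, "z": 0, "rx": 0, "ry": 0, "rz": 0},
    {"x": 0.077, "y": 0.975, "z": 0, "rx": 0, "ry": 0, "rz": 0},
    {"x": 0.077, "y": 0.975, "z": 0, "rx": 0, "ry": 0, "rz": 0},
    {"x": 0.077, "y": 0.975, "z": 0, "rx": 0, "ry": 0, "rz": 0},
    {"x": 0.077, "y": 0.975, "z": 0, "rx": 0, "ry": 0, "rz": 0},
    {"x": 0.077, "y": 0.975, "z": 0, "rx": 0, "ry": 0, "rz": 0},
    {"x": 0.077, "y": 0.975, "z": 0, "rx": 0, "ry": 0, "rz": 0},
    {"x": 0.077, "y": 0.975, "z": 0, "rx": 0, "ry": 0, "rz": 0},
    {"x": 0.077, "y": 0.975, "z": 0, "rx": 0, "ry": 0, "rz": 0},
    {"x": 0.077, "y": 0.975, "z": 0, "rx": 0, "ry": 0, "rz": 0},
    {"x": 0.077, "y": 0.975, "z": 0, "rx": 0, "ry": 0, "rz": 0},
    {"x": 0.077, "y": 0.975, "z": 0, "rx": 0, "ry": 0, "rz": 0},
    {"x": 0.077, "y": 0.975, "z": 0, "rx": 0, "ry": 0, "rz": 0},
    {"x": 0.077, "y": 0.975, "z": 0, "rx": 0, "ry": 0, "rz": 0},
    {"x": 0.077, "y": 0.975, "z": 0, "rx": 0, "ry": 0, "rz": 0},
    {"x": 0.077, "y": 0.975, "z": 0, "rx": 0, "ry": 0, "rz": 0},
    {"x": 0.077, "y": 0.975, "z": 0, "rx": 0, "ry": 0, "rz": 0},
    {"x": 0.077, "y": 0.975, "z": 0, "rx": 0, "ry": 0, "rz": 0},
    {"x": 0, "y": 0, "z": 0, "rx": 0, "ry": 0, "rz": 0},
    {"x": 0, "y": 0, "z": 0, "rx": 0, "ry": 0, "rz": 0},
  ],
)

```text
clock: 7.6
tool_pos: [0.4635, -0.0842, 0.1991]
orientation: [-180.0, -0.0, -15.8]
force: [-0.0, -0.1, -0.4]
opening: 0.0004
gripper_force: 0.0
```

Emit:
play_rows(
  motion=[
    {"x": 0, "y": 0, "z": 1, "rx": 0, "ry": 0, "rz": 0},
    {"x": 0, "y": 0, "z": 1, "rx": 0, "ry": 0, "rz": 0},
    {"x": 0, "y": 0, "z": 1, "rx": 0, "ry": 0, "rz": 0},
    {"x": 0, "y": 0, "z": 0.16, "rx": 0, "ry": 0, "rz": 0},
    {"x": 0, "y": 0, "z": 0.12, "rx": 0, "ry": 0, "rz": 0},
    {"x": 0, "y": 0, "z": 0.12, "rx": 0, "ry": 0, "rz": 0},
    {"x": 0, "y": 0, "z": 0.12, "rx": 0, "ry": 0, "rz": 0},
    {"x": 0, "y": 0, "z": 0, "rx": 0, "ry": 0, "rz": 0},
  ],
)

```text
clock: 8.6
tool_pos: [0.4641, -0.0836, 0.1123]
orientation: [-180.0, -0.1, -15.8]
force: [-2.7, 2.0, 5.2]
opening: 0.0007
gripper_force: 2.7
```

Emit:
play_rows(
  motion=[
    {"x": 0, "y": 0, "z": 0.12, "rx": 0, "ry": 0, "rz": 0},
    {"x": 0, "y": 0, "z": 0.12, "rx": 0, "ry": 0, "rz": 0},
    {"x": 0, "y": 0, "z": 0.12, "rx": 0, "ry": 0, "rz": 0},
    {"x": 0, "y": 0, "z": 0, "rx": 0, "ry": 0, "rz": 0},
  ],
)

```text
clock: 9.1
tool_pos: [0.4637, -0.084, 0.1022]
orientation: [-180.0, -0.0, -15.8]
force: [0.2, -0.3, 0.5]
opening: 0.0004
gripper_force: 0.0
```

Emit:
play_rows(
  motion=[
    {"x": 0, "y": 0, "z": 0.12, "rx": 0, "ry": 0, "rz": 0},
    {"x": 0, "y": 0, "z": 0, "rx": 0, "ry": 0, "rz": 0},
  ],
)

```text
clock: 9.35
tool_pos: [0.4641, -0.084, 0.1001]
orientation: [-180.0, -0.1, -15.8]
force: [-3.9, 2.0, 12.9]
opening: 0.0005
gripper_force: 6.6
```

Box B behaved the same way. I'll lift, move clear (tool +y, away from A and the low box), and look.

Emit:
play_rows(
  motion=[
    {"x": 0, "y": 0, "z": -1, "rx": 0, "ry": 0, "rz": 0},
    {"x": 0, "y": 0, "z": -1, "rx": 0, "ry": 0, "rz": 0},
    {"x": 0, "y": 0, "z": -1, "rx": 0, "ry": 0, "rz": 0},
    {"x": 0, "y": 0, "z": -1, "rx": 0, "ry": 0, "rz": 0},
    {"x": 0, "y": 1, "z": 0, "rx": 0, "ry": 0, "rz": 0},
    {"x": 0, "y": 1, "z": 0, "rx": 0, "ry": 0, "rz": 0},
    {"x": 0, "y": 1, "z": 0, "rx": 0, "ry": 0, "rz": 0},
    {"x": 0, "y": 1, "z": 0, "rx": 0, "ry": 0, "rz": 0},
    {"x": 0, "y": 1, "z": 0, "rx": 0, "ry": 0, "rz": 0},
    {"x": 0, "y": 1, "z": 0, "rx": 0, "ry": 0, "rz": 0},
    {"x": 0, "y": 1, "z": 0, "rx": 0, "ry": 0, "rz": 0},
    {"x": 0, "y": 1, "z": 0, "rx": 0, "ry": 0, "rz": 0},
    {"x": 0, "y": 0, "z": 0, "rx": 0, "ry": 0, "rz": 0},
    {"x": 0, "y": 0, "z": 0, "rx": 0, "ry": 0, "rz": 0},
  ],
)

```text
clock: 11.1
tool_pos: [0.409, -0.2763, 0.1989]
orientation: [-180.0, 0.0, -15.8]
force: [0.2, 0.6, -1.0]
opening: 0.0003
gripper_force: 0.0
```

```bash
python3 - <<'E'
import cv2,numpy as np
from plant import cams
t=cams.snapshot("top");s=cams.snapshot("scene")
a=cv2.resize(t[135:235,115:350],None,fx=3.4,fy=3.4,interpolation=cv2.INTER_CUBIC)
b=cv2.resize(s[165:251,175:395],None,fx=3.4,fy=3.4,interpolation=cv2.INTER_CUBIC)
b=cv2.copyMakeBorder(b,0,0,0,a.shape[1]-b.shape[1],cv2.BORDER_CONSTANT)
m=cv2.vconcat([a,b])[:600]
cv2.imwrite("pics/crop2.png",np.clip(m*1.5,0,255).astype('uint8'))
E
```

```text
(no output)
```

View pics/crop2.png

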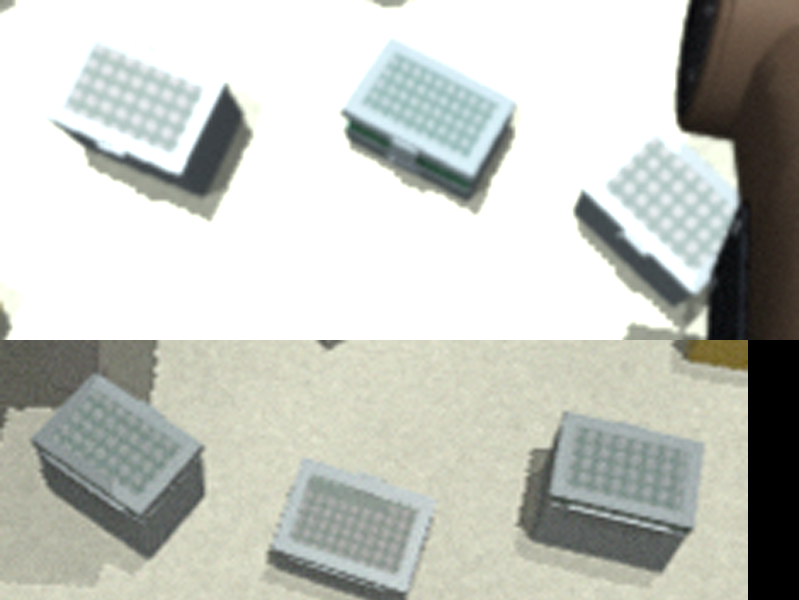

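Both tall lids, in the top crop at (145,105) and (665,215), are shut with no dark gap. The low lid at (430,110) is unchanged and still ajar. The arm is clear, so I'm handing in.

```bash
python3 -c "
from plant import workorder;print(workorder.close_job())"
```

```text
the job is handed in; nothing more can be done
None
```

Both tall boxes are snapped shut, the low box is still ajar, the arm is clear, and I handed the job in at about 11 s; the system gave no verdict back.

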